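Load the coasting sampler carousel

ROBOT

A 6-joint arm with a two-finger parallel gripper is mounted at the origin on the work surface. World frame = base frame: x ahead of the robot, y to its left, z up, the work surface at z = 0. Lengths are in mm, angles in rad, forces in N, time in s.
With the tool pointing down it reaches from about 275 to 750 mm from the base axis. Payload 10.2 kg.
Tool frame: the origin (TCP) lies between the finger pads; the fingertips stand 14 mm ahead of it and the grasp point (between the pads) lies 5 mm behind it (tip_reach is the distance from the TCP to the fingertips, in mm); z points along the fingers, y is the line along which they close (so a half turn about z gives the same grasp; the last joint's range is limited). The gripper opens to 85 mm and grips with 20 to 120 N. Pads are 22 mm wide; open, the fingers measure 114 mm over their backs; the gripper's body (76 mm by 85 mm) begins 54 mm behind the grasp point. The pads swing forward as they close: fully open they stand 13 mm farther back than shut.
Start: joints at [-1.329, 0.313, 1.498, -0, 1.331, -0.223], TCP at [235.317, -469.316, 245.294] pointing down, gripper open.
Joint ranges: [-2.94, 2.94], [-0.97, 2.17], [0.19, 2.56], [-1.23, 4.37], [0.02, 3.11], [-2.88, 2.88]. Speed limits (rad/s): [2.39, 2.39, 3.01, 3.14, 3.14, 3.14].

INTERFACE

Orientations are given as a unit quaternion [w, x, y, z].
In Python, from rig import * gives the robot as it stands.
- The arm moves only by the tool arm_command, never from a script. Its argument "steps" is a list that holds one entry, the list of rows, each a list of 7 numbers: the opening, from 0 (shut) to 1 (fully open), then the shift along the tool's x, y, z each as a share of 0.05 m, from -1 to 1, then the turn, a rotation vector about the tool's x, y, z each as a share of 0.15 rad, from -1 to 1. A call has 1 to 8 rows; each row shifts and turns the commanded pose from where the row before left it, along the tool's axes as they then stand; what a row does not reach is not made up. A row lasts 1/8 s, in which the tool goes at most 62.5 mm and 10.7 degrees, less where a joint would pass 70% of its speed; a pose out of reach is approached as far as the arm can. A call with a number of a shift or a turn outside -1 to 1 is refused whole. A call with a gripper value outside its range is refused whole. The fingers move at their own pace and stop on an object; "squeeze" is the grip in N (left out, the last holds). Time passes only in rows, so rows that do not move let the fingers close. It gives the time, the measured TCP pose, the force, the opening and the grip force at its end, in the units of the state.
- sense(): the state, without advancing time (a new reading comes with each control period).
- capture(name): name is "side" or "top"; returns the picture (480x640x3 uint8, red, green, blue); there is no depth.
- get_calibration(name): a dict with "intrinsics" (3x3 intrinsics, pixels), "rvec" (rotation vector, rad) and "tvec" (3), from world to camera coordinates, as OpenCV has them. Camera axes: x right, y down, z forward; pixel columns grow to the right and rows downward; lengths in mm; the calibration is good to about 2 mm. A picture is of the moment at which its call begins. get_calibration takes no time and is no camera call.
- finish_job(): hands the job in; it is judged then, once.
The state is a dict: "time_s": time; "joints": joint angles; "dq": joint speeds; "tau": joint torques, N m; "eef_pos": TCP position; "ee_rot": TCP orientation; "force": force on the tool from outside, world axes, zero at the start; "wrist_torque": the same for the moment, N m; "grip_width": opening from 0.0 (shut) to 1.0 (fully open); "grip_force": force on a finger pad.
Only numpy, scipy, OpenCV 4.12 (cv2) and the standard library are available. Lean on these libraries where they do the work, as an engineer would, in place of code of your own. Each camera call takes 0.05 s, during which the arm holds its last target. There are 200 camera calls.

TASK

The sampler's carousel is still coasting. Slow it by touch on its white rim so that it stops with a pocket under the loading notch, open the shutter, and drop every sample tube from the orange rack round end down through the notch, one to a pocket, bringing an empty pocket under the notch for each. When all the tubes stand in their pockets, leave the carousel at rest, shut the shutter fully and only then press the green start key fully down; leave the two bottles and the slide box where they are.

Things in the scene. Friction and masses are not known exactly. Their poses are not given: they have to be found in the camera images.
- sampler: The fixed sampler: ivory base (300 x 400 x 14 mm) with the carousel, a clear fixed cover, a control pod on its +y side (55 mm tall) and, behind, a probe arm on a post (165 mm from the axis, 220 mm tall) reaching over the cover's far edge. Origin on the bench under the carousel's axis; its -x axis points from the axis to the loading notch (at yaw 0 the notch faces the robot).
- hub (a point): Point on the carousel's upright axis, level with its top. The carousel's flat white rim spans 106 to 140 mm from the axis, its top 100 mm above the bench, 10 mm thick; it stands out beyond the cover all round and is the place to touch: a fingertip pressed lightly on it from above brakes the carousel, and moved along while pressing drags it round. A blue mark on the rim stands outside each pocket.
- carousel (a joint): Angle of the carousel (grey rotor, 2.2 kg, nearly frictionless bearing) about its upright axis, rad, counter-clockwise from above positive, unlimited. At the start its drive has just let go and it coasts counter-clockwise at about 1.5 to 3 rad/s; untouched it runs on for 90 s or more. A small push sets it off again.
- pocket1 (a point): Centre of the mouth of pocket 1 of the carousel, 100 mm above the bench; it goes round with the carousel. Eight pockets, 45 degrees apart, 80 mm from the axis, each 34 mm wide and 80 mm deep (floor 20 mm above the bench), all empty at the start.
- pocket2 (a point): Centre of the mouth of pocket 2 of the carousel, 100 mm above the bench; it goes round with the carousel. Eight pockets, 45 degrees apart, 80 mm from the axis, each 34 mm wide and 80 mm deep (floor 20 mm above the bench), all empty at the start.
- pocket3 (a point): Centre of the mouth of pocket 3 of the carousel, 100 mm above the bench; it goes round with the carousel. Eight pockets, 45 degrees apart, 80 mm from the axis, each 34 mm wide and 80 mm deep (floor 20 mm above the bench), all empty at the start.
- pocket4 (a point): Centre of the mouth of pocket 4 of the carousel, 100 mm above the bench; it goes round with the carousel. Eight pockets, 45 degrees apart, 80 mm from the axis, each 34 mm wide and 80 mm deep (floor 20 mm above the bench), all empty at the start.
- pocket5 (a point): Centre of the mouth of pocket 5 of the carousel, 100 mm above the bench; it goes round with the carousel. Eight pockets, 45 degrees apart, 80 mm from the axis, each 34 mm wide and 80 mm deep (floor 20 mm above the bench), all empty at the start.
- pocket6 (a point): Centre of the mouth of pocket 6 of the carousel, 100 mm above the bench; it goes round with the carousel. Eight pockets, 45 degrees apart, 80 mm from the axis, each 34 mm wide and 80 mm deep (floor 20 mm above the bench), all empty at the start.
- pocket7 (a point): Centre of the mouth of pocket 7 of the carousel, 100 mm above the bench; it goes round with the carousel. Eight pockets, 45 degrees apart, 80 mm from the axis, each 34 mm wide and 80 mm deep (floor 20 mm above the bench), all empty at the start.
- pocket8 (a point): Centre of the mouth of pocket 8 of the carousel, 100 mm above the bench; it goes round with the carousel. Eight pockets, 45 degrees apart, 80 mm from the axis, each 34 mm wide and 80 mm deep (floor 20 mm above the bench), all empty at the start.
- notch (a point): Centre of the U-shaped loading notch (46 mm wide, orange lip, open to the edge) in the clear fixed cover, at the cover's top, 145 mm above the bench, 80 mm from the axis. The cover (106 mm radius, 4 mm thick) closes off all pockets but the one under the notch. A tube let go with its lower part in the pocket drops home by itself and then passes freely under the cover.
- shutter (a joint): Travel of the blue sliding shutter that lies on the cover over the notch: 0 = shut over the notch, 0.046 m = fully open, slid back towards the axis (along the sampler's +x). It stays where it is left; it slides with about 1.2 N of friction. It starts shut or up to 20 mm open.
- shutter_knob (a point): Top centre of the shutter's upright blue knob, 16 mm across and 22 mm tall above the 5 mm plate; top 172 mm above the bench. The knob stands 67 mm from the axis when the shutter is shut and 21 mm from it when open. Dark guide rails, 6 mm high, run 31 mm to either side of the knob's path.
- start_key_top (a point): Top centre of the green start key, 26 mm across, on the control pod, about 76 mm above the bench; pressed straight down.
- start_key (a joint): Travel of the start key: 0 = up, 0.006 m = fully down; springs back; fully down takes 5 N.
- tube1: Round-bottomed 50 ml sample tube with a red screw cap, 115 mm tall, 60 g: body 29 mm across, half-round bottom, cap 34 mm across over the top 20 mm. Origin at the lowest point of its bottom, z along the tube to the cap. Two or three of the four tubes are there, standing in the orange rack (an absent one reads None throughout).
- tube2: Round-bottomed 50 ml sample tube with a yellow screw cap, 115 mm tall, 60 g: body 29 mm across, half-round bottom, cap 34 mm across over the top 20 mm. Origin at the lowest point of its bottom, z along the tube to the cap. Two or three of the four tubes are there, standing in the orange rack (an absent one reads None throughout).
- tube3: Round-bottomed 50 ml sample tube with a green screw cap, 115 mm tall, 60 g: body 29 mm across, half-round bottom, cap 34 mm across over the top 20 mm. Origin at the lowest point of its bottom, z along the tube to the cap. Two or three of the four tubes are there, standing in the orange rack (an absent one reads None throughout).
- tube4: Round-bottomed 50 ml sample tube with a blue screw cap, 115 mm tall, 60 g: body 29 mm across, half-round bottom, cap 34 mm across over the top 20 mm. Origin at the lowest point of its bottom, z along the tube to the cap. Two or three of the four tubes are there, standing in the orange rack (an absent one reads None throughout).
- reagent_bottle: Amber bottle, 62 mm across, 130 mm tall, loose; a bystander. Origin at the centre of its underside.
- slide_box: Blue slide box lying on the bench, 90 x 160 x 30 mm, loose; a bystander. Origin at the centre of its underside.
- stain_bottle: Small white bottle with a red cap, 44 mm across, 85 mm tall, loose; a bystander. Origin at the centre of its underside.
- rack: Loose orange rack (0.9 kg) in which the tubes stand in one row, 46 mm apart, along its x axis: 200 x 96 mm foot, block 188 x 50 mm, top 58 mm above the bench, four places 31.5 mm wide with floors 8 mm above the bench. Origin at the centre of its underside.

How it is judged:
By the outcome, as a careful person would: the job done as asked, in the order asked, and still so for the second after the job is handed in, with the robot touching nothing.
Of tube1, tube2, tube3, tube4 only 2 to 3 are there at a start; the rules pass over those that are not, and their reading is None.
At some moment in a run one of rack may be knocked a few centimetres aside while the robot is not near it.
It also fails if it takes over 210 s, if anything falls off the work surface, if the arm or the gripper's body presses on something with over 40 N, if the wrist force passes 120 N, or if a joint passes its speed limit or range.

## Working session

There is one attempt and no reset: what is moved stays moved. The work goes in short steps, Python scripts to look and compute and a tool call to move; the robot and the scene stay as the last step left them, time stands still between calls to the robot, and variables do not carry over. Pictures are saved under pics/ and viewed, at most 14 in all, crops included, and the job is handed in when it is done.

Besides the shell and the picture viewer there is one more tool, called by a JSON object that holds its "op" and its "data", one argument or row to a line. arm_command: Moves the arm, as the interface text tells. Its arguments: {"type":"object","properties":{"steps":{"type":"array"},"squeeze":{"type":"number"}},"required":["steps"]}

```bash
mkdir -p pics; ls
cat > h.py <<'E'
from rig import *
import numpy as np, cv2
def cal(n):
    c=get_calibration(n); K=np.array(c["intrinsics"],float); R=cv2.Rodrigues(np.array(c["rvec"],float))[0]; t=np.array(c["tvec"],float).ravel()
    return K,R,t
def ray(n,u,v):
    K,R,t=cal(n); d=R.T@np.linalg.inv(K)@np.array([u,v,1.]); return -R.T@t,d
def onz(n,u,v,z):
    c,d=ray(n,u,v); return c+d*(z-c[2])/d[2]
def proj(n,p):
    K,R,t=cal(n); q=K@(R@np.array(p,float)+t); return q[:2]/q[2]
def snap(n,f):
    im=capture(n); cv2.imwrite(f"pics/{f}.png",im[:,:,::-1]); return im
def blobs(im,lo,hi,amin=30):
    h=cv2.cvtColor(im,cv2.COLOR_RGB2HSV); m=cv2.inRange(h,np.array(lo),np.array(hi))
    n,l,s,c=cv2.connectedComponentsWithStats(m)
    return [(tuple(c[i].round(1)),tuple(s[i])) for i in range(1,n) if s[i][4]>=amin]
E
python3 - <<'E'
from h import *
s=sense(); print(s)
for n in("top","side"):
    snap(n,n+"0"); print(n,ray(n,320,240))
E
```

```text
pics
{'time_s': 0.0, 'joints': array([-1.32939100e+00,  3.13444278e-01,  1.49847541e+00, -1.04592696e-05,
        1.33099460e+00, -2.23373514e-01]), 'dq': array([-0.00067759,  0.00050619, -0.00064118,  0.00084341,  0.00042768,
        0.00057437]), 'tau': array([ 3.18526045e-04, -4.12266576e+01, -2.59740239e+01, -1.83261309e-04,
        4.11510759e-03,  1.75310663e-05]), 'eef_pos': array([ 235.25551644, -469.05699938,  244.72356497]), 'ee_rot': array([-6.60744109e-04,  9.73118382e-01,  2.30304531e-01, -1.10367425e-05]), 'force': array([ 0.56230522, -0.47715453, -0.00642016]), 'wrist_torque': array([-0.00579332,  0.00473486,  0.04003556]), 'grip_force': 0.0, 'grip_width': 1.001658445501704}
top (array([ 428.52723155, -126.05990031, 1458.83759652]), array([ 0.09699158,  0.00639749, -0.99531111]))
side (array([ 272.85026231, -830.85182222,  976.36389971]), array([ 0.25022853,  0.61885328, -0.74460358]))
```

View pics/top0.png

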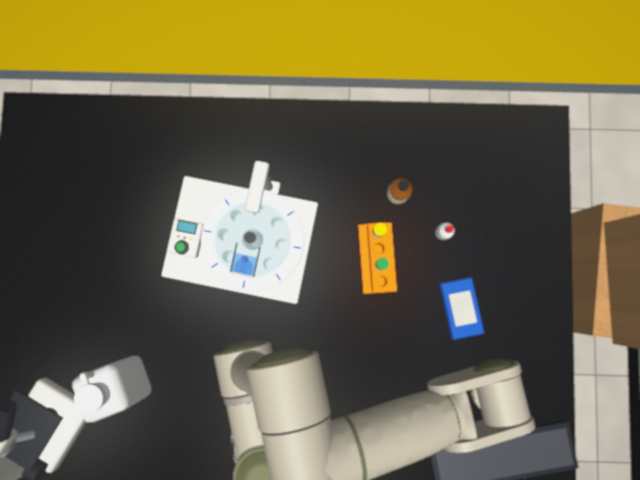

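View pics/side0.png

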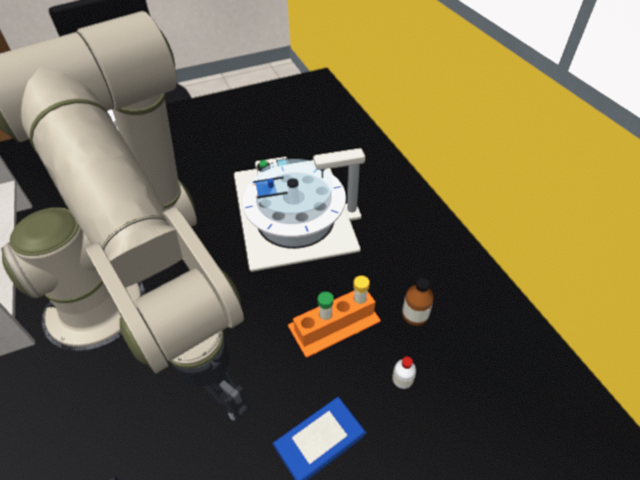

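The top view shows the sampler around (250,238), with the knob at about (245,259) and the green key at (181,247). The rack is around (379,258), with a yellow cap at (380,229) and a green cap at (382,264), so there are two tubes. The side view shows the same two tubes.

```bash
cat >> h.py <<'E'
def hsv(im): return cv2.cvtColor(im,cv2.COLOR_RGB2HSV)
def marks(im,hub,z=100):
    """blue mark angles about hub, from top image"""
    out=[]
    for c,s in blobs(im,(105,60,60),(130,255,255),3):
        p=onz("top",c[0],c[1],z); d=p[:2]-hub[:2]; r=np.hypot(*d)
        if 112<r<138 and s[4]<60: out.append((np.arctan2(d[1],d[0]),r,s[4]))
    return out
E
python3 - <<'E'
from h import *
im=cv2.imread("pics/top0.png")[:,:,::-1].copy()
cor=[(184,177),(318,202),(297,303),(162,276)]
P=[onz("top",*c,14)[:2] for c in cor]; print(np.round(P,1), [np.round(np.linalg.norm(P[i]-P[i-1]),1) for i in range(4)], np.mean(P,0))
for nm,lo,hi,z in[("blue",(100,60,60),(130,255,255),100),("green",(60,120,40),(85,255,255),76),("yellow",(24,150,120),(34,255,255),123),("orange",(5,180,150),(20,255,255),58)]:
    for c,s in blobs(im,lo,hi,4):
        if c[1]>100 and c[1]<345 and c[0]<500: print(nm,c,s, onz("top",*c,z).round(1))
E
```

```text
[[ 743.9  285.8]
 [ 680.2 -108. ]
 [ 386.7  -55.9]
 [ 453.4  334.5]] [np.float64(294.5), np.float64(398.9), np.float64(298.2), np.float64(396.0)] [566.06621129 114.11492119]
blue (np.float64(226.9), np.float64(202.1)) (np.int32(226), np.int32(200), np.int32(3), np.int32(5), np.int32(7)) [658.5 140.3 100. ]
blue (np.float64(290.0), np.float64(213.0)) (np.int32(288), np.int32(212), np.int32(5), np.int32(3), np.int32(7)) [632.9 -33.4 100. ]
blue (np.float64(207.3), np.float64(230.7)) (np.int32(205), np.int32(230), np.int32(6), np.int32(2), np.int32(7)) [578.3 190.3 100. ]
blue (np.float64(297.3), np.float64(247.2)) (np.int32(295), np.int32(247), np.int32(5), np.int32(2), np.int32(6)) [539.7 -56.2 100. ]
blue (np.float64(243.6), np.float64(263.9)) (np.int32(231), np.int32(253), np.int32(26), np.int32(22), np.int32(431)) [490.5  87.8 100. ]
blue (np.float64(214.0), np.float64(265.0)) (np.int32(212), np.int32(264), np.int32(5), np.int32(3), np.int32(7)) [485.4 167.8 100. ]
blue (np.float64(277.8), np.float64(276.7)) (np.int32(277), np.int32(275), np.int32(3), np.int32(4), np.int32(6)) [458
[... 296 characters left out ...]
n (np.float64(179.9), np.float64(246.5)) (np.int32(176), np.int32(243), np.int32(9), np.int32(8), np.int32(57)) [535.  269.6  76. ]
green (np.float64(381.9), np.float64(263.3)) (np.int32(377), np.int32(259), np.int32(11), np.int32(10), np.int32(81)) [ 503.3 -289.4   76. ]
yellow (np.float64(379.9), np.float64(228.9)) (np.int32(374), np.int32(222), np.int32(13), np.int32(14), np.int32(136)) [ 592.8 -277.   123. ]
orange (np.float64(400.9), np.float64(194.5)) (np.int32(396), np.int32(192), np.int32(11), np.int32(6), np.int32(54)) [ 700.1 -342.    58. ]
orange (np.float64(376.6), np.float64(259.7)) (np.int32(358), np.int32(222), np.int32(39), np.int32(72), np.int32(2044)) [ 513.9 -276.5   58. ]
```

Run:
```python
import cv2
im=cv2.imread("pics/top0.png"); cv2.imwrite("pics/c1.png",cv2.resize(im[170:310,155:320],None,fx=4,fy=4,interpolation=cv2.INTER_CUBIC))
```

```text
(no output)
```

View pics/c1.png

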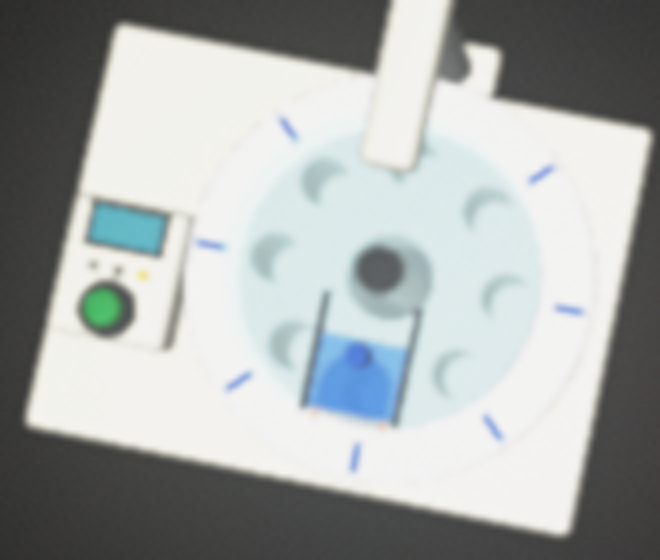

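```bash
cat >> h.py <<'E'
def fitc(p):
    p=np.array(p); A=np.c_[2*p,np.ones(len(p))]; s=np.linalg.lstsq(A,(p**2).sum(1),rcond=None)[0]
    return s[:2],np.sqrt(s[2]+s[:2]@s[:2])
def tri(u1,v1,u2,v2):
    c1,d1=ray("top",u1,v1); c2,d2=ray("side",u2,v2)
    s=np.linalg.lstsq(np.c_[d1,-d2],c2-c1,rcond=None)[0]; a=c1+s[0]*d1; b=c2+s[1]*d2
    return (a+b)/2, np.linalg.norm(a-b)
E
python3 - <<'E'
from h import *
im=cv2.imread("pics/top0.png")[:,:,::-1].copy(); sd=cv2.imread("pics/side0.png")[:,:,::-1].copy()
m=[(226.9,202.1),(290,213),(207.3,230.7),(297.3,247.2),(214,265),(277.8,276.7),(243.4,283.9)]
p=[onz("top",*c,100)[:2] for c in m]; c,r=fitc(p); print("hub",c,r)
P=[np.array(x) for x in [(743.9,285.8),(680.2,-108),(386.7,-55.9),(453.4,334.5)]]
e=[P[0]-P[1],P[3]-P[2]]; f=[P[0]-P[3],P[1]-P[2]]
print("yaw",[np.arctan2(-d[0],d[1]) for d in e],[np.arctan2(d[1],d[0]) for d in f])
y0=[]
for q in p: y0.append(np.degrees(np.arctan2(*(q-c)[::-1])))
print("mark angs mod45",np.mod(y0,45))
for nm,lo,hi in[("green",(60,120,40),(85,255,255)),("yellow",(24,150,120),(34,255,255)),("orange",(5,180,150),(20,255,255)),("blue",(105,100,60),(130,255,255))]:
    for q,s in blobs(sd,lo,hi,15):
        if 150<q[0]<450 and q[1]>130:print("side",nm,q,s)
# knob darker blue
for q,s in blobs(im,(110,150,60),(130,255,235),6): print("dk",q,s)
# rack outline: minAreaRect of orange at foot z~?
h=hsv(im); k=cv2.inRange(h,np.array((5,180,150)),np.array((20,255,255))); k[:215]=0
pts=cv2.findNonZero(k); R=cv2.minAreaRect(pts); print(R); 
# spin from marks over a few frames
for i in range(4):
    t=sense()["time_s"]; a=capture("top"); mm=marks(a,c); print(t,len(mm),np.degrees(sorted(x[0] for x in mm)).round(1))
E
```

```text
hub [558.90139883  66.9270843 ] 124.40285999739937
yaw [np.float64(-0.1603681657172013), np.float64(-0.16921656415411962)] [np.float64(-0.16609749668674476), np.float64(-0.17568273152601369)]
mark angs mod45 [36.38424852 36.39922894 36.05922062 36.1305547  36.07525288 35.95281894
 36.06721245]
side green (np.float64(262.7), np.float64(163.3)) (np.int32(259), np.int32(159), np.int32(9), np.int32(9), np.int32(49))
side green (np.float64(324.7), np.float64(298.8)) (np.int32(317), np.int32(291), np.int32(17), np.int32(17), np.int32(229))
side yellow (np.float64(361.0), np.float64(281.7)) (np.int32(355), np.int32(277), np.int32(13), np.int32(10), np.int32(110))
side orange (np.float64(332.7), np.float64(323.7)) (np.int32(288), np.int32(291), np.int32(92), np.int32(66), np.int32(2937))
side orange (np.float64(415.6), np.float64(297.7)) (np.int32(411), np.int32(292), np.int32(10), np.int32(12), np.int32(71))
side blue (np.float64(265.5), np.float64(187.5)) (np.int32(255), np.int32(179), np.int32(22), np.int32(18), np.int32(286))
side blue (np.float64(318.4), np.float64(440.9)) (np.int32(272
[... 940 characters left out ...]
.int32(2), np.int32(6))
dk (np.float64(482.0), np.float64(333.0)) (np.int32(479), np.int32(331), np.int32(6), np.int32(4), np.int32(8))
dk (np.float64(473.0), np.float64(335.4)) (np.int32(469), np.int32(335), np.int32(9), np.int32(2), np.int32(9))
dk (np.float64(457.0), np.float64(338.4)) (np.int32(452), np.int32(337), np.int32(11), np.int32(3), np.int32(12))
((377.17254638671875, 257.52398681640625), (70.20256042480469, 34.128273010253906), 85.8150863647461)
0.1 7 [-136.6  -91.   -46.4   43.5   88.3  133.2  178.1]
0.15 7 [-178.1 -132.6  -87.3  -42.3   47.5   92.8  137.1]
0.2 7 [-174.  -128.8  -83.4  -38.5   51.5   96.6  141.1]
0.25 8 [-169.8 -124.9  -79.6  -34.5   10.2   55.2  100.2  145.1]
```

```bash
cat >> h.py <<'E'
HUB=np.array([558.9,66.9]); YAW=-0.168
def smp(x,y): # sampler frame to world
    c,s=np.cos(YAW),np.sin(YAW); return HUB+np.array([c*x-s*y,s*x+c*y])
def pose():
    s=sense(); w,x,y,z=s["ee_rot"]; return s["eef_pos"],np.arctan2(2*(x*y+w*z),1-2*(y*y+z*z)),s
def plan(x,y,z,head=None):
    """turn first (total share of rz), then total shifts in tool axes after the turn, shares of 50mm"""
    p,h,s=pose(); head=h if head is None else head
    d=np.array([x,y,z])-p; c,q=np.cos(head),np.sin(head)
    w,a,b,e=s["ee_rot"]; tilt=np.array([2*(a*e+w*b),2*(b*e-w*a)])
    print("t",round(s["time_s"],2),"pos",p.round(1),"head",round(h,3),"tilt",tilt.round(4),"F",s["force"].round(1),"| turn",round((h-head)/0.15,2),"shift",np.round([(c*d[0]+q*d[1])/50,(q*d[0]-c*d[1])/50,-d[2]/50],3))
def ang(n=2,dt=0):
    """carousel error (deg) mod45 relative to notch, and rate"""
    T=[];A=[]
    for i in range(n):
        t=sense()["time_s"]; m=marks(capture("top"),HUB)
        a=np.array([x[0] for x in m])-(YAW+np.pi); e=np.angle(np.mean(np.exp(8j*a)))/8; T.append(t);A.append(np.degrees(e))
    print("err deg",np.round(A,2),"n",len(m),"t",np.round(T,2)); return T,A
E
python3 - <<'E'
from h import *
for nm,a in dict(key=(179.9,246.5,262.7,163.3),green=(381.9,263.3,324.7,298.8),yellow=(379.9,228.9,361,281.7)).items(): print(nm,tri(*a))
k=onz("top",243.6,258.4,170); print("knob",k,np.linalg.norm(k[:2]-HUB), np.degrees(np.arctan2(*(k[:2]-HUB)[::-1])))
print("green z113",onz("top",381.9,263.3,120),"yellow",onz("top",379.9,228.9,120))
R=((377.17,257.52),(70.2,34.1),85.8); print("rack box",[onz("top",*q,30).round(0)[:2] for q in cv2.boxPoints(R)])
b=smp(-116,-54); print(b); plan(*b,180,YAW)
E
```

```text
key (array([535.96803776, 268.78885698,  78.07853626]), np.float64(2.242552913319195))
green (array([ 501.51530847, -284.08668581,  122.49624273]), np.float64(1.5125097570061516))
yellow (array([ 592.95203972, -276.76754048,  127.17920308]), np.float64(1.4513649106396864))
knob [501.43524877  77.33686223 170.        ] 58.404843351808424 169.70603538872365
green z113 [ 500.92174834 -284.1687666   120.        ] yellow [ 593.14064587 -277.33973042  120.        ]
rack box [array([ 617., -223.]), array([ 627., -321.]), array([ 428., -338.]), array([ 418., -242.])]
[435.50375992  33.05671508]
t 0.3 pos [ 235.3 -469.3  245.1] head 0.465 tilt [-0.0001  0.0004] F [ 0.8  1.3 -0.5] | turn 4.22 shift [  2.268 -10.574   1.303]
```

{"op": "arm_command", "data": {
  "steps": [
    [[0,0,0,0,0,0,1],[0,0,0,0,0,0,1],[0,0,0,0,0,0,1],[0,0,0,0,0,0,1],[0,0,0,0,0,0,0.22],[0,0.2,-0.9,0.1,0,0,0],[0,0.2,-0.9,0.1,0,0,0],[0,0.2,-0.9,0.1,0,0,0]]
  ]
}}

```text
time_s: 1.3
eef_pos: [287.8, -339.9, 230.2]
ee_rot: [0.0, 0.997, -0.083, 0.0]
force: [0.1, -0.3, 0.1]
grip_width: 0.003
grip_force: 0.0
```

{"op": "arm_command", "data": {
  "steps": [
    [[0,0.2,-0.95,0.1,0,0,0],[0,0.2,-0.95,0.1,0,0,0],[0,0.2,-0.95,0.1,0,0,0],[0,0.2,-0.95,0.1,0,0,0],[0,0.2,-0.95,0.1,0,0,0],[0,0.2,-0.95,0.1,0,0,0],[0,0.2,-0.95,0.1,0,0,0],[0,0.2,-0.95,0.1,0,0,0]]
  ]
}}

```text
time_s: 2.3
eef_pos: [430.4, 21.6, 190.3]
ee_rot: [0.0, 0.997, -0.083, 0.0]
force: [1.2, -1.2, 0.1]
grip_width: 0.002
grip_force: 0.0
```

Run:
```python
from h import *
plan(*smp(-116,-54),120,YAW); ang(3)
```

```text
t 2.3 pos [430.4  21.6 190.3] head -0.166 tilt [ 0.0006 -0.0002] F [ 1.2 -1.2  0.1] | turn 0.01 shift [ 0.062 -0.243  1.406]
err deg [-0.92  2.93  6.74] n 5 t [2.3  2.35 2.4 ]
```

{"op": "arm_command", "data": {
  "steps": [
    [[0,0.06,-0.2,0.7,0,0,0],[0,0,-0.02,0.7,0,0,0],[0,0,0,0.04,0,0,0],[0,0,0,0.02,0,0,0],[0,0,0,0.02,0,0,0],[0,0,0,0,0,0,0]]
  ]
}}

```text
time_s: 3.2
eef_pos: [435.1, 30.1, 117.0]
ee_rot: [0.0, 0.996, -0.084, 0.001]
force: [-0.1, 0.0, 0.2]
grip_width: -0.0
grip_force: 0.0
```

Run:
```python
from h import *
plan(*smp(-116,-54),114,YAW); ang(2)
```

```text
t 3.2 pos [435.1  30.1 117. ] head -0.168 tilt [ 0.0015 -0.0003] F [-0.1  0.   0.2] | turn -0.0 shift [-0.003 -0.059  0.061]
err deg [ 22.36 -18.83] n 6 t [3.2  3.25]
```

{"op": "arm_command", "data": {
  "steps": [
    [[0,0,0,0.02,0,0,0],[0,0,0,0.02,0,0,0],[0,0,0,0.01,0,0,0],[0,0,0,0,0,0,0]]
  ]
}}

```text
time_s: 3.8
eef_pos: [435.0, 30.3, 114.0]
ee_rot: [0.0, 0.996, -0.084, 0.0]
force: [-0.5, -0.5, 5.0]
grip_width: -0.0
grip_force: 2.1
```

Run:
```python
from h import *
plan(*smp(-116,-54),114,YAW); ang(3)
```

```text
t 3.8 pos [435.   30.3 114. ] head -0.168 tilt [ 0.0004 -0.    ] F [-0.5 -0.5  5. ] | turn -0.0 shift [ 0.002 -0.056  0.   ]
err deg [8.51 8.51 8.51] n 6 t [3.8  3.85 3.9 ]
```

{"op": "arm_command", "data": {
  "steps": [
    [[0,-0.02,-0.03,0,0,0,0],[0,-0.03,-0.06,0,0,0,0],[0,-0.03,-0.08,0,0,0,0],[0,-0.03,-0.08,0,0,0,0],[0,-0.02,-0.06,0,0,0,0],[0,-0.01,-0.03,0,0,0,0],[0,0,-0.01,0,0,0,0],[0,0,0,0,0,0,0]]
  ]
}}

```text
time_s: 4.95
eef_pos: [430.7, 49.0, 114.0]
ee_rot: [0.0, 0.996, -0.084, 0.0]
force: [-1.9, -1.0, 6.6]
grip_width: -0.001
grip_force: 3.7
```

Run:
```python
from h import *
plan(*smp(-123,-39),114,YAW); ang(2)
```

```text
t 4.95 pos [430.7  49.  114. ] head -0.168 tilt [-0.     -0.0001] F [-1.9 -1.   6.6] | turn 0.0 shift [ 0.008 -0.002  0.   ]
err deg [0.49 0.51] n 6 t [4.95 5.  ]
```

{"op": "arm_command", "data": {
  "steps": [
    [[0,0,0,-0.01,0,0,0],[0,0,0,-0.02,0,0,0],[0,0,0,-0.1,0,0,0],[0,0,0,-0.7,0,0,0],[0,0,0,-0.7,0,0,0],[0,0.35,-0.39,0,0,0,0],[0,0.35,-0.39,0,0,0,0],[0,0,0,0.2,0,0,0]]
  ]
}}

```text
time_s: 6.05
eef_pos: [472.6, 81.9, 180.4]
ee_rot: [-0.0, 0.997, -0.083, 0.001]
force: [-1.4, -0.2, 0.0]
grip_width: -0.003
grip_force: 0.0
```

Run:
```python
from h import *
plan(*smp(-88,0),170,YAW); ang(2); im=snap("top","top1"); sd=snap("side","side1")
cv2.imwrite("pics/c2.png",cv2.resize(sd[140:260,220:370,::-1],None,fx=4,fy=4,interpolation=cv2.INTER_CUBIC))
```

```text
t 6.05 pos [472.6  81.9 180.4] head -0.167 tilt [ 0.0013 -0.0001] F [-1.4 -0.2  0. ] | turn 0.01 shift [-0.008  0.008  0.208]
err deg [0.39 0.39] n 5 t [6.05 6.1 ]
```

View pics/c2.png

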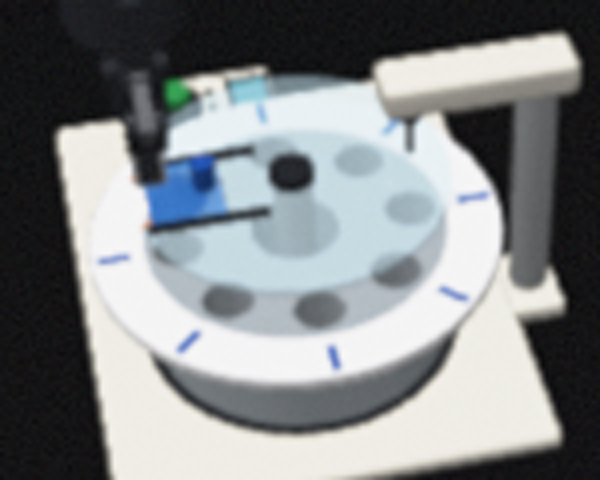

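The crop shows the carousel at rest, the shut fingers on the outer side of the blue knob, and a short dark hub cap behind it. Next I push the shutter open.

{"op": "arm_command", "data": {
  "steps": [
    [[0,0,0,0.2,0,0,0],[0,0.1,0,0,0,0,0],[0,0.2,0,0,0,0,0],[0,0.2,0,0,0,0,0],[0,0.2,0,0,0,0,0],[0,0.1,0,0,0,0,0],[0,0.08,0,0,0,0,0],[0,0,0,0,0,0,0]]
  ]
}}

```text
time_s: 7.25
eef_pos: [515.5, 74.0, 170.3]
ee_rot: [-0.0, 0.996, -0.084, 0.0]
force: [-0.2, 1.0, 1.5]
grip_width: 0.003
grip_force: 0.0
```

Run:
```python
from h import *
plan(*smp(-40,0),170,YAW); im=snap("top","top2"); sd=snap("side","side2"); ang(2)
for q,s in blobs(im,(105,60,60),(130,255,255),20)+blobs(sd,(105,100,60),(130,255,255),10): print(q,s)
```

```text
t 7.25 pos [515.5  74.  170.3] head -0.168 tilt [0.0004 0.0001] F [-0.2  1.   1.5] | turn -0.0 shift [ 0.081 -0.005  0.005]
err deg [0.31 0.21] n 5 t [7.35 7.4 ]
(np.float64(461.1), np.float64(308.3)) (np.int32(439), np.int32(276), np.int32(47), np.int32(65), np.int32(1473))
(np.float64(277.3), np.float64(186.7)) (np.int32(266), np.int32(176), np.int32(22), np.int32(19), np.int32(235))
(np.float64(318.4), np.float64(441.0)) (np.int32(272), np.int32(396), np.int32(95), np.int32(84), np.int32(2713))
```

{"op": "arm_command", "data": {
  "steps": [
    [[0,0.06,0,0,0,0,0],[0,0.04,0,0,0,0,0],[0,0,0,0,0,0,0]]
  ]
}}

```text
time_s: 7.82
eef_pos: [520.4, 73.1, 170.3]
ee_rot: [-0.0, 0.996, -0.084, 0.0]
force: [-0.7, 0.4, 0.2]
grip_width: -0.001
grip_force: 0.0
```

Run:
```python
from h import *
plan(*smp(-40,0),170,YAW); im=snap("top","top3"); sd=snap("side","side3"); ang(1)
for q,s in blobs(sd,(105,100,60),(130,255,255),10): print(q,s)
cv2.imwrite("pics/c3.png",cv2.resize(sd[140:260,220:370,::-1],None,fx=4,fy=4,interpolation=cv2.INTER_CUBIC))
```

```text
t 7.83 pos [520.4  73.1 170.3] head -0.168 tilt [ 0.0003 -0.    ] F [-0.7  0.4  0.2] | turn -0.0 shift [-0.019 -0.006  0.006]
err deg [0.21] n 5 t [7.92]
(np.float64(279.3), np.float64(186.4)) (np.int32(268), np.int32(176), np.int32(22), np.int32(19), np.int32(232))
(np.float64(318.4), np.float64(441.0)) (np.int32(272), np.int32(396), np.int32(95), np.int32(84), np.int32(2709))
```

View pics/c3.png

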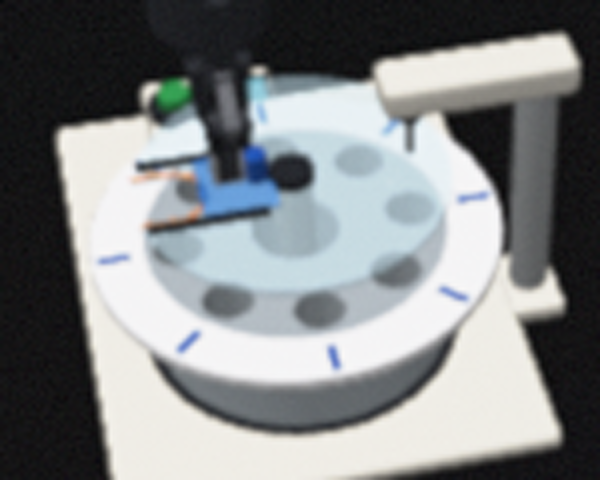

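The shutter has slid back and the knob is near the hub cap. I've felt no end stop yet, so I push in small steps until I do.

{"op": "arm_command", "data": {
  "steps": [
    [[0,0.04,0,0,0,0,0],[0,0.02,0,0,0,0,0],[0,0,0,0,0,0,0]]
  ]
}}

```text
time_s: 8.35
eef_pos: [522.7, 72.7, 170.3]
ee_rot: [0.0, 0.996, -0.084, -0.001]
force: [-4.5, -0.5, 2.4]
grip_width: -0.001
grip_force: 2.5
```

Run:
```python
from h import *
plan(*smp(-37,0),170,YAW); sd=snap("side","side4")
for q,s in blobs(sd,(105,100,60),(130,255,255),10): print(q,s)
```

```text
t 8.35 pos [522.7  72.7 170.3] head -0.168 tilt [-0.0014  0.0001] F [-4.5 -0.5  2.4] | turn -0.0 shift [-0.006 -0.006  0.005]
(np.float64(279.8), np.float64(186.3)) (np.int32(269), np.int32(176), np.int32(22), np.int32(19), np.int32(229))
(np.float64(318.4), np.float64(441.0)) (np.int32(272), np.int32(396), np.int32(95), np.int32(84), np.int32(2708))
```

{"op": "arm_command", "data": {
  "steps": [
    [[0,-0.1,0,0,0,0,0],[0,0,0,-0.7,0,0,0],[0.3,0,0,-0.7,0,0,0],[0.7,0,0,0,0,0,-1],[0.7,0,0,0,0,0,-0.61],[0.7,-0.1,0.9,0,0,0,0],[0.7,-0.1,0.9,0,0,0,0],[0.7,-0.1,0.9,0,0,0,0]]
  ]
}}

```text
time_s: 9.4
eef_pos: [513.1, -63.6, 240.5]
ee_rot: [0.0, 0.999, 0.037, 0.001]
force: [0.4, 0.8, -0.0]
grip_width: 0.702
grip_force: 0.0
```

{"op": "arm_command", "data": {
  "steps": [
    [[0.7,-0.1,0.9,0,0,0,0],[0.7,-0.1,0.9,0,0,0,0],[0.7,-0.1,0.9,0,0,0,0],[0.7,-0.1,0.9,0,0,0,0]]
  ]
}}

```text
time_s: 9.9
eef_pos: [506.2, -244.9, 240.4]
ee_rot: [0.0, 0.999, 0.037, 0.001]
force: [0.2, 0.1, 0.3]
grip_width: 0.698
grip_force: 0.0
```

```bash
cat >> h.py <<'E'
def cap(col,im,sd):
    lo,hi={"green":((60,120,40),(85,255,255)),"yellow":((24,150,120),(34,255,255))}[col]
    a=[b for b in blobs(im,lo,hi,30) if 330<b[0][0]<500 and b[0][1]>120]; b=[x for x in blobs(sd,lo,hi,30) if x[0][0]>285 and x[0][1]>200]
    print(col,"top",[(x[0],x[1][4]) for x in a],[onz("top",*x[0],121)[:2].round(1) for x in a],"side",[(x[0],x[1][4]) for x in b])
    if a and b: print("  tri",tri(*max(a,key=lambda x:x[1][4])[0],*max(b,key=lambda x:x[1][4])[0]))
E
python3 - <<'E'
from h import *
im=snap("top","top5"); sd=snap("side","side5"); cap("green",im,sd); cap("yellow",im,sd)
plan(501.2,-284.1,160,0.074); ang(2)
E
```

```text
green top [] [] side [((np.float64(324.7), np.float64(298.7)), np.int32(228))]
yellow top [] [] side [((np.float64(361.0), np.float64(281.8)), np.int32(112))]
t 10.0 pos [ 505.8 -247.   239.9] head 0.069 tilt [ 0.0005 -0.0014] F [ 0.3  0.  -0.2] | turn -0.03 shift [-0.148  0.733  1.598]
err deg [0.27 0.29] n 7 t [10.   10.05]
```

{"op": "arm_command", "data": {
  "steps": [
    [[0.7,-0.15,0.73,0,0,0,-0.03],[0.7,0,0,0.7,0,0,0],[0.7,0,0,0.7,0,0,0],[0.7,0,0,0.7,0,0,0],[0.7,0,0,0.5,0,0,0],[0.7,0,0,0.04,0,0,0],[0.7,0,0,0,0,0,0]]
  ]
}}

```text
time_s: 10.98
eef_pos: [502.2, -279.9, 109.5]
ee_rot: [0.001, 0.999, 0.039, 0.001]
force: [0.4, -0.1, 0.8]
grip_width: 0.694
grip_force: 0.0
```

Run:
```python
from h import *
plan(501.2,-284.1,108,0.074); sd=snap("side","side6"); cap("green",sd*0,sd)
cv2.imwrite("pics/c4.png",cv2.resize(sd[230:370,270:430,::-1],None,fx=4,fy=4,interpolation=cv2.INTER_CUBIC))
```

```text
t 10.97 pos [ 502.2 -279.9  109.5] head 0.079 tilt [ 0.0014 -0.0011] F [ 0.4 -0.1  0.8] | turn 0.03 shift [-0.025  0.083  0.029]
green top [] [] side [((np.float64(320.9), np.float64(300.4)), np.int32(97))]
```

View pics/c4.png

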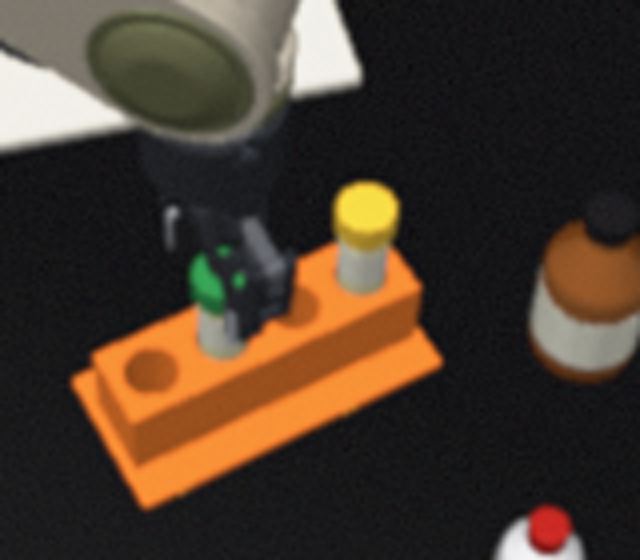

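The fingers straddle the green cap, which sits at about (322,299) in the side view. I trim the position and grip.

{"op": "arm_command", "data": {
  "steps": [
    [[0.7,-0.02,0.08,0.02,0,0,0],[0,0,0,0,0,0,0],[0,0,0,0,0,0,0],[0,0,0,0,0,0,0],[0,0,0,0,0,0,0]]
  ],
  "squeeze": 30
}}

```text
time_s: 11.65
eef_pos: [501.0, -284.3, 107.6]
ee_rot: [0.0, 0.999, 0.039, 0.0]
force: [-0.6, 1.1, 3.9]
grip_width: 0.389
grip_force: 29.5
```

Run:
```python
from h import *
plan(501.2,-284.1,108,0.074); s=sense(); print(s["grip_width"]*85,s["grip_force"])
```

```text
t 11.65 pos [ 501.  -284.3  107.6] head 0.078 tilt [ 0.0005 -0.0003] F [-0.6  1.1  3.9] | turn 0.03 shift [ 0.004 -0.003 -0.008]
33.07145582439363 29.54555779695511
```

{"op": "arm_command", "data": {
  "steps": [
    [[0,0,0,-0.3,0,0,0],[0,0,0,-0.7,0,0,0],[0,0,0,-0.7,0,0,0],[0,0,0,-0.7,0,0,0],[0,0,0,-0.75,0,0,0],[0,0,0,0,0,0,0.8],[0,0,0,0,0,0,0.84],[0,0,0,0,0,0,0]]
  ]
}}

```text
time_s: 12.65
eef_pos: [500.8, -284.2, 265.4]
ee_rot: [0.0, 0.997, -0.083, 0.0]
force: [-0.4, 0.9, -1.0]
grip_width: 0.386
grip_force: 30.1
```

{"op": "arm_command", "data": {
  "steps": [
    [[0,-0.2,-0.8,0,0,0,0],[0,-0.2,-0.9,0,0,0,0],[0,-0.2,-0.9,0,0,0,0],[0,-0.2,-0.9,0,0,0,0],[0,-0.2,-0.9,0,0,0,0],[0,-0.2,-0.9,0,0,0,0],[0,-0.2,-0.9,0,0,0,0],[0,-0.23,-0.9,0,0,0,0]]
  ]
}}

```text
time_s: 13.65
eef_pos: [479.6, 80.8, 265.2]
ee_rot: [0.0, 0.997, -0.083, 0.0]
force: [0.2, -0.6, -0.6]
grip_width: 0.388
grip_force: 30.1
```

Run:
```python
from h import *
plan(*smp(-80,0),172,YAW); s=sense(); print(s["grip_width"]*85,s["grip_force"]); ang(1); sd=snap("side","side7")
cv2.imwrite("pics/c5.png",cv2.resize(sd[90:270,200:380,::-1],None,fx=3,fy=3,interpolation=cv2.INTER_CUBIC))
```

```text
t 13.65 pos [479.6  80.8 265.2] head -0.165 tilt [ 0.0005 -0.0001] F [ 0.2 -0.6 -0.6] | turn 0.02 shift [0.01  0.009 1.864]
32.97489449932165 30.074443817138672
err deg [0.39] n 5 t [13.65]
```

View pics/c5.png

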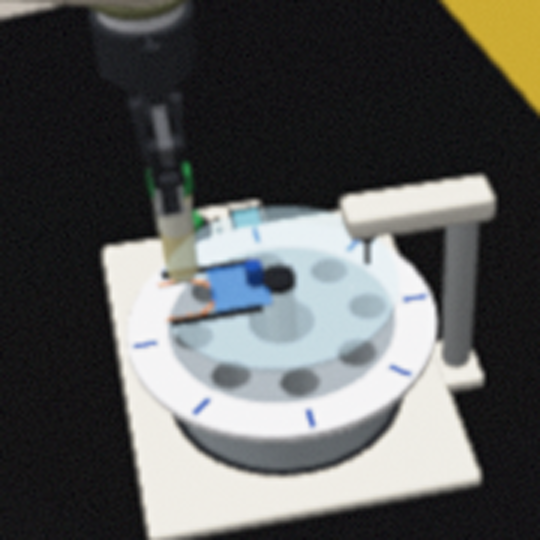

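The tube hangs upright above the notch, so I lower it.

{"op": "arm_command", "data": {
  "steps": [
    [[0,0.01,0.01,0.6,0,0,0],[0,0,0,0.5,0,0,0],[0,0,0,0.25,0,0,0],[0,0,0,0.15,0,0,0],[0,0,0,0.15,0,0,0],[0,0,0,0.1,0,0,0],[0,0,0,0.1,0,0,0],[0,0,0,0,0,0,0]]
  ]
}}

```text
time_s: 14.75
eef_pos: [480.3, 78.8, 172.1]
ee_rot: [-0.0, 0.996, -0.084, -0.0]
force: [-0.1, 0.2, -0.1]
grip_width: 0.387
grip_force: 30.2
```

Run:
```python
from h import *
plan(*smp(-80,0),172,YAW); ang(1)
```

```text
t 14.75 pos [480.3  78.8 172.1] head -0.168 tilt [-0.0004  0.0001] F [-0.1  0.2 -0.1] | turn -0.0 shift [-0.009 -0.028  0.002]
err deg [4.58] n 5 t [14.75]
```

Run:
```python
from h import *
for i in range(2):
    im=capture("top"); print([(round(float(np.mod(np.degrees(a-YAW-np.pi)+22.5,45)-22.5),2),round(float(r)),int(n), round(float(np.degrees(a)))) for a,r,n in marks(im,HUB)])
sd=snap("side","side8")
cv2.imwrite("pics/c6.png",cv2.resize(sd[90:270,200:380,::-1],None,fx=3,fy=3,interpolation=cv2.INTER_CUBIC))
```

```text
[(4.37, 125, 5, 40), (4.58, 125, 7, -50), (4.45, 126, 9, 85), (4.25, 124, 8, -95), (4.18, 124, 6, -140)]
[(4.27, 125, 6, 40), (4.21, 123, 7, -50), (4.22, 124, 8, 85), (4.07, 123, 8, -96), (4.02, 124, 7, -141)]
```

View pics/c6.png

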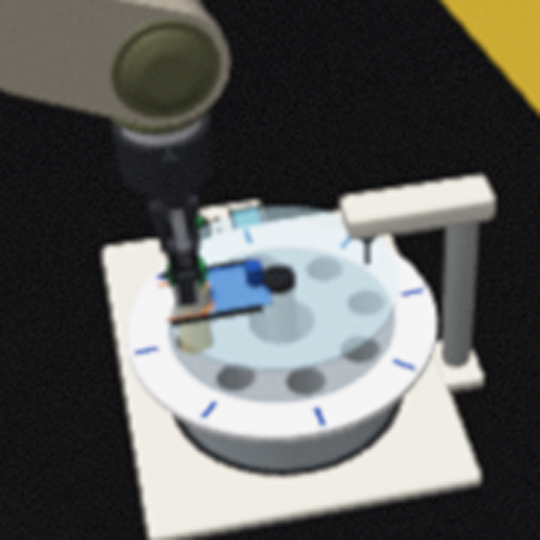

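The carousel really has turned about 4.3°: the tube's lower end is slightly off and pushed the pocket towards sampler -y. I shift the tube by +y to carry the pocket back before release.

{"op": "arm_command", "data": {
  "steps": [
    [[0,0,-0.03,0,0,0,0],[0,0,-0.03,0,0,0,0],[0,0,-0.02,0,0,0,0],[0,0,0,0,0,0,0]]
  ]
}}

```text
time_s: 15.45
eef_pos: [481.0, 82.9, 172.3]
ee_rot: [-0.0, 0.996, -0.084, -0.0]
force: [0.2, 0.1, -0.6]
grip_width: 0.391
grip_force: 30.2
```

Run:
```python
from h import *
plan(*smp(-80,0),172,YAW); ang(4)
```

```text
t 15.45 pos [481.   82.9 172.3] head -0.168 tilt [-0.  0.] F [ 0.2  0.1 -0.6] | turn -0.0 shift [-0.011  0.054  0.006]
err deg [-0.8  -1.31 -1.92 -2.07] n 6 t [15.45 15.5  15.55 15.6 ]
```

Run:
```python
from h import *
ang(24)
```

```text
err deg [-1.92 -1.86 -1.69 -1.46 -1.27 -1.18 -0.93 -0.89 -0.68 -0.54 -0.34 -0.2
 -0.08  0.12  0.22  0.37  0.5   0.62  0.78  0.91  1.09  1.31  1.3   1.44] n 5 t [15.65 15.7  15.75 15.8  15.85 15.9  15.95 16.   16.05 16.1  16.15 16.2
 16.25 16.3  16.35 16.4  16.45 16.5  16.55 16.6  16.65 16.7  16.75 16.8 ]
```

The pocket now swings about ±2° around zero, so the tube is centred. Release.

{"op": "arm_command", "data": {
  "steps": [
    [[0.55,0,0,0,0,0,0],[0.6,0,0,0,0,0,0],[0.6,0,0,0,0,0,0],[0.6,0,0,0,0,0,0],[0.6,0,0,-0.5,0,0,0],[0.6,0,0,-0.7,0,0,0],[0.6,0,0,-0.3,0,0,0]]
  ]
}}

```text
time_s: 17.73
eef_pos: [481.4, 82.8, 248.8]
ee_rot: [-0.0, 0.996, -0.084, 0.001]
force: [-0.0, -0.4, 0.1]
grip_width: 0.602
grip_force: 0.0
```

Run:
```python
from h import *
plan(*smp(-120,0),240,YAW); ang(6); sd=snap("side","side9")
cv2.imwrite("pics/c7.png",cv2.resize(sd[130:270,210:370,::-1],None,fx=4,fy=4,interpolation=cv2.INTER_CUBIC))
```

```text
t 17.73 pos [481.4  82.8 248.8] head -0.168 tilt [ 0.0025 -0.0001] F [-0.  -0.4  0.1] | turn -0.0 shift [-0.82   0.054  0.177]
err deg [3.55 3.65 3.74 3.81 3.9  4.01] n 5 t [17.73 17.77 17.82 17.88 17.92 17.98]
```

View pics/c7.png

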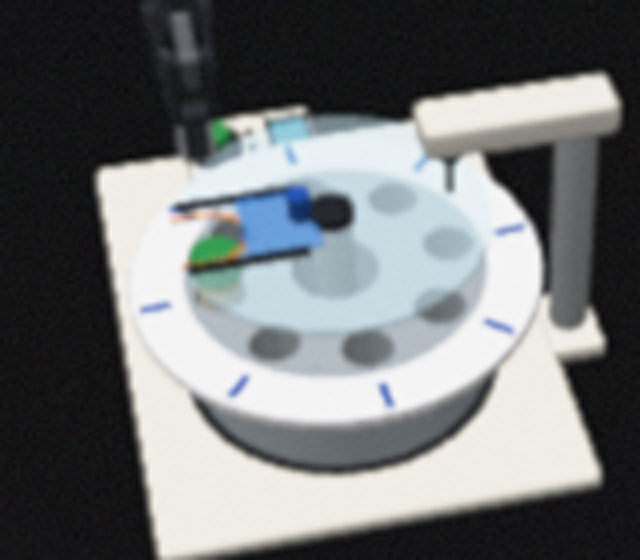

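The green tube is home under the cover, and the carousel is drifting at about 2°/s CCW. I put a fingertip on the rim and drag the next pocket round.

{"op": "arm_command", "data": {
  "steps": [
    [[0,-0.41,-0.41,0,0,0,0],[0,-0.41,-0.41,0,0,0,0],[0,0,0,0.9,0,0,0],[0,0,0,0.9,0,0,0],[0,0,0,0.75,0,0,0],[0,0,0,0.06,0,0,0],[0,0,0,0.05,0,0,0],[0,0,0,0.03,0,0,0]]
  ]
}}

```text
time_s: 19.08
eef_pos: [447.6, 130.4, 113.9]
ee_rot: [-0.0, 0.996, -0.084, 0.0]
force: [-7.4, 3.4, 21.6]
grip_width: -0.001
grip_force: 10.8
```

```bash
cat >> h.py <<'E'
def drag(delta_deg,n=8):
    """total rows for a drag by delta about the axis from the present place (tool at YAW)"""
    p,h,s=pose(); d=p[:2]-HUB; c,q=np.cos(-YAW),np.sin(-YAW); r=np.array([c*d[0]-q*d[1],q*d[0]+c*d[1]]); print("smp",r.round(1),"r",np.hypot(*r).round(1))
    a=np.radians(delta_deg)*(1-np.cos(np.pi*np.arange(n+1)/n))/2
    P=[np.array([np.cos(x)*r[0]-np.sin(x)*r[1],np.sin(x)*r[0]+np.cos(x)*r[1]]) for x in a]
    print([(round(float(b[0]-a_[0])/50,2),round(-float(b[1]-a_[1])/50,2)) for a_,b in zip(P,P[1:])])
E
python3 - <<'E'
from h import *
plan(*smp(-120.3,43.8),113,YAW); T,A=ang(3); drag(45-A[-1],14)
E
```

```text
t 19.07 pos [447.6 130.4 113.9] head -0.168 tilt [0.0006 0.0008] F [-7.4  3.4 21.6] | turn -0.0 shift [0.001 0.005 0.019]
err deg [4.51 4.43 4.51] n 6 t [19.08 19.12 19.18]
smp [-120.4   44. ] r 128.2
[(-0.01, 0.02), (-0.02, 0.06), (-0.03, 0.1), (-0.03, 0.14), (-0.03, 0.17), (-0.02, 0.19), (-0.01, 0.2), (0.01, 0.2), (0.02, 0.19), (0.03, 0.17), (0.04, 0.14), (0.03, 0.1), (0.02, 0.06), (0.01, 0.02)]
```

{"op": "arm_command", "data": {
  "steps": [
    [[0,0,0,-0.02,0,0,0],[0,-0.02,0.04,0,0,0,0],[0,-0.03,0.08,0,0,0,0],[0,-0.04,0.12,0,0,0,0],[0,-0.03,0.16,0,0,0,0],[0,-0.02,0.2,0,0,0,0],[0,0,0.2,0,0,0,0],[0,0.01,0.2,0,0,0,0]]
  ]
}}

```text
time_s: 20.23
eef_pos: [432.4, 81.2, 114.0]
ee_rot: [-0.0, 0.996, -0.084, -0.0]
force: [0.6, 0.3, 7.1]
grip_width: -0.003
grip_force: 2.9
```

{"op": "arm_command", "data": {
  "steps": [
    [[0,0.02,0.2,0,0,0,0],[0,0.03,0.18,0,0,0,0],[0,0.03,0.14,0,0,0,0],[0,0.03,0.1,0,0,0,0],[0,0.02,0.06,0,0,0,0],[0,0.01,0.02,0,0,0,0],[0,0,0,0,0,0,0]]
  ]
}}

```text
time_s: 21.1
eef_pos: [433.6, 45.7, 114.0]
ee_rot: [0.0, 0.996, -0.084, -0.0]
force: [-0.4, 1.0, 7.2]
grip_width: 0.003
grip_force: 3.4
```

Run:
```python
from h import *
plan(*smp(-116,-44),113,YAW); T,A=ang(3); drag(-A[-1],4)
```

```text
t 21.1 pos [433.6  45.7 114. ] head -0.169 tilt [-0.0001 -0.    ] F [-0.4  1.   7.2] | turn -0.0 shift [0.081 0.043 0.02 ]
err deg [-2.83 -2.86 -2.83] n 6 t [21.1  21.15 21.2 ]
smp [-120.1  -41.8] r 127.1
[(0.01, 0.02), (0.02, 0.04), (0.02, 0.04), (0.01, 0.02)]
```

{"op": "arm_command", "data": {
  "steps": [
    [[0,0.01,0.02,0,0,0,0],[0,0.02,0.04,0,0,0,0],[0,0.02,0.04,0,0,0,0],[0,0,0.02,0,0,0,0],[0,0,0,0,0,0,0],[0,0,0,-0.01,0,0,0],[0,0,0,-0.02,0,0,0],[0,0,0,-0.05,0,0,0]]
  ]
}}

```text
time_s: 22.25
eef_pos: [434.9, 39.8, 117.6]
ee_rot: [-0.0, 0.996, -0.084, -0.0]
force: [0.3, -0.7, -0.1]
grip_width: 0.001
grip_force: 0.0
```

Run:
```python
from h import *
ang(6); plan(*smp(-116,-44),240,YAW)
```

```text
err deg [-0.52 -0.54 -0.54 -0.54 -0.58 -0.67] n 5 t [22.25 22.3  22.35 22.4  22.45 22.5 ]
t 22.55 pos [435.1  39.9 117.7] head -0.168 tilt [-0.0002  0.0001] F [-0.2 -0.8 -0.1] | turn -0.0 shift [ 0.031 -0.067 -2.445]
```

{"op": "arm_command", "data": {
  "steps": [
    [[0,0,0,-0.6,0,0,0],[0.3,0,0,-0.9,0,0,0],[0.7,0,0,-0.95,0,0,0],[0.7,0,0,0,0,0,-0.8],[0.7,0,0,0,0,0,-0.81],[0.7,0.33,0.82,0,0,0,0],[0.7,0.33,0.82,0,0,0,0],[0.7,0.33,0.82,0,0,0,0]]
  ]
}}

```text
time_s: 23.55
eef_pos: [494.0, -80.5, 240.2]
ee_rot: [-0.0, 0.999, 0.037, -0.0]
force: [0.8, 0.2, 1.1]
grip_width: 0.704
grip_force: 0.0
```

Run:
```python
from h import *
im=snap("top","top10"); sd=snap("side","side10"); cap("yellow",im,sd); ang(2); plan(593,-277.2,240,0.074)
for q,s in blobs(sd,(5,180,150),(20,255,255),500): print(q,s)
```

```text
yellow top [((np.float64(379.9), np.float64(228.8)), np.int32(139))] [array([ 593.3, -277.2])] side [((np.float64(361.0), np.float64(281.9)), np.int32(112))]
  tri (array([ 593.16091678, -276.79710082,  126.40409105]), np.float64(1.1265774255138765))
err deg [-0.97 -0.96] n 6 t [23.65 23.7 ]
t 23.75 pos [493.4 -79.4 239.9] head 0.072 tilt [-0.001   0.0006] F [-0.   0.2 -0.7] | turn -0.01 shift [ 1.694e+00  4.092e+00 -3.000e-03]
(np.float64(332.2), np.float64(322.8)) (np.int32(288), np.int32(291), np.int32(92), np.int32(66), np.int32(3154))
```

{"op": "arm_command", "data": {
  "steps": [
    [[0.7,0.34,0.82,0,0,0,0],[0.7,0.34,0.82,0,0,0,0],[0.7,0.34,0.82,0,0,0,0],[0.7,0.34,0.82,0,0,0,0],[0.7,0.34,0.81,0,0,0,0],[0.7,0,0,0,0,0,0],[0.7,0,0,0.8,0,0,0],[0.7,0,0,0.8,0,0,0]]
  ]
}}

```text
time_s: 24.75
eef_pos: [593.3, -275.1, 159.9]
ee_rot: [0.0, 0.999, 0.037, 0.0]
force: [0.0, -0.1, -0.3]
grip_width: 0.701
grip_force: 0.0
```

Run:
```python
from h import *
sd=snap("side","side11"); cap("yellow",sd*0,sd); plan(593.1,-277.1,108,0.074)
```

```text
yellow top [] [] side [((np.float64(359.3), np.float64(281.8)), np.int32(81))]
t 24.8 pos [ 591.4 -273.8  153.7] head 0.075 tilt [-0.0072  0.0055] F [-0.9  0.5 -4.6] | turn 0.01 shift [0.029 0.068 0.914]
```

{"op": "arm_command", "data": {
  "steps": [
    [[0.7,0,0.03,0,0,0,0],[0.7,0,0,0,0,0,0]]
  ]
}}

```text
time_s: 25.05
eef_pos: [594.1, -278.4, 162.8]
ee_rot: [0.001, 0.999, 0.037, 0.001]
force: [-0.1, 0.0, -0.0]
grip_width: 0.7
grip_force: 0.0
```

Run:
```python
from h import *
plan(593.1,-277.1,108,0.074)
```

```text
t 25.05 pos [ 594.1 -278.4  162.8] head 0.074 tilt [ 0.003  -0.0021] F [-0.1  0.  -0. ] | turn -0.0 shift [-0.019 -0.027  1.097]
```

Just a motion transient. I descend and grip.

{"op": "arm_command", "data": {
  "steps": [
    [[0.7,0,0,0.4,0,0,0],[0.7,0,0,0.4,0,0,0],[0.7,0,0,0.25,0,0,0],[0.7,0,0,0,0,0,0],[0.7,0,0,0,0,0,0]]
  ]
}}

```text
time_s: 25.68
eef_pos: [593.9, -278.7, 109.1]
ee_rot: [0.001, 0.999, 0.037, 0.001]
force: [0.0, -0.9, -0.3]
grip_width: 0.698
grip_force: 0.0
```

Run:
```python
from h import *
plan(593.1,-277.1,108,0.074)
```

```text
t 25.68 pos [ 593.9 -278.7  109.1] head 0.073 tilt [ 0.0016 -0.0011] F [ 0.  -0.9 -0.3] | turn -0.0 shift [-0.013 -0.033  0.021]
```

{"op": "arm_command", "data": {
  "steps": [
    [[0.7,-0.01,-0.03,0.02,0,0,0],[0,0,0,0,0,0,0],[0,0,0,0,0,0,0],[0,0,0,0,0,0,0],[0,0,0,0,0,0,0],[0,0,0,-0.4,0,0,0],[0,0,0,-0.7,0,0,0],[0,0,0,-0.7,0,0,0]]
  ]
}}

```text
time_s: 26.68
eef_pos: [592.6, -276.7, 197.4]
ee_rot: [-0.0, 0.999, 0.037, -0.0]
force: [-0.5, 0.2, -1.8]
grip_width: 0.389
grip_force: 30.0
```

{"op": "arm_command", "data": {
  "steps": [
    [[0,0,0,-0.7,0,0,0],[0,0,0,-0.65,0,0,0],[0,0,0,0,0,0,0.8],[0,0,0,0,0,0,0.82],[0,0,0,0,0,0,0]]
  ]
}}

```text
time_s: 27.3
eef_pos: [592.7, -276.9, 263.9]
ee_rot: [-0.0, 0.996, -0.084, -0.0]
force: [-0.5, 0.1, -0.2]
grip_width: 0.387
grip_force: 30.0
```

Run:
```python
from h import *
plan(*smp(-80,0),265,YAW); s=sense(); print(s["grip_width"]*85,s["grip_force"]);ang(2)
```

```text
t 27.3 pos [ 592.7 -276.9  263.9] head -0.169 tilt [-0.0007  0.0006] F [-0.5  0.1 -0.2] | turn -0.0 shift [-3.416 -6.665 -0.022]
32.858718543421155 29.995009303092957
err deg [-0.93 -0.95] n 7 t [27.3  27.35]
```

{"op": "arm_command", "data": {
  "steps": [
    [[0,-0.42,-0.84,0,0,0,0],[0,-0.43,-0.84,0,0,0,0],[0,-0.43,-0.84,0,0,0,0],[0,-0.43,-0.84,0,0,0,0],[0,-0.43,-0.84,0,0,0,0],[0,-0.43,-0.84,0,0,0,0],[0,-0.43,-0.84,0,0,0,0],[0,-0.42,-0.84,0,0,0,0]]
  ]
}}

```text
time_s: 28.4
eef_pos: [480.3, 84.5, 264.4]
ee_rot: [-0.0, 0.996, -0.084, 0.0]
force: [1.3, 0.6, -0.5]
grip_width: 0.386
grip_force: 30.0
```

{"op": "arm_command", "data": {
  "steps": [
    [[0,0,0,0,0,0,0],[0,0,0,0.6,0,0,0],[0,0,0,0.5,0,0,0],[0,0,0,0.05,0,0,0],[0,0,0,0,0,0,0]]
  ]
}}

```text
time_s: 29.02
eef_pos: [481.5, 82.6, 207.6]
ee_rot: [0.0, 0.996, -0.085, 0.0]
force: [0.7, -1.1, -0.7]
grip_width: 0.386
grip_force: 30.1
```

Run:
```python
from h import *
ang(2);plan(*smp(-80,3),172,YAW); im=capture("top");im=snap("side","side12")
cv2.imwrite("pics/c8.png",cv2.resize(im[130:270,210:370,::-1],None,fx=4,fy=4,interpolation=cv2.INTER_CUBIC))
```

```text
err deg [-0.88 -0.91] n 5 t [29.02 29.08]
t 29.12 pos [481.6  82.8 207.9] head -0.17 tilt [ 0.002  -0.0001] F [ 0.1  0.3 -0.3] | turn -0.01 shift [-0.022 -0.005  0.718]
```

View pics/c8.png

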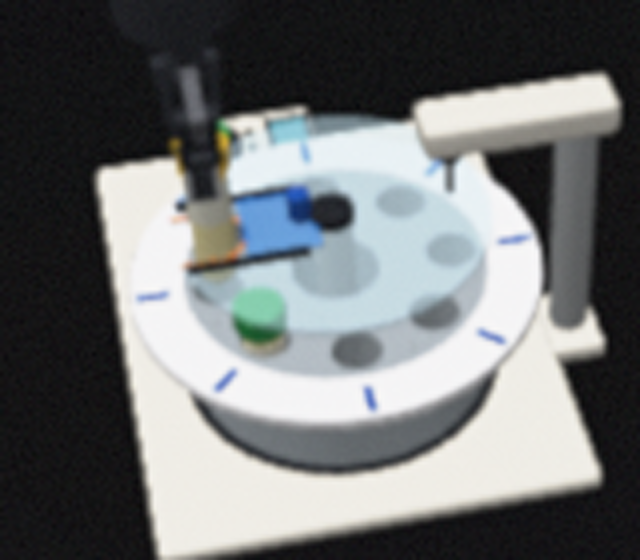

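The green tube sits one pocket on, at about (260,320) in the crop. The yellow one is in the notch over an empty pocket, so I lower it slowly.

{"op": "arm_command", "data": {
  "steps": [
    [[0,-0.01,0,0.1,0,0,0],[0,-0.01,0,0.1,0,0,0],[0,0,0,0.1,0,0,0],[0,0,0,0.1,0,0,0],[0,0,0,0.1,0,0,0],[0,0,0,0.1,0,0,0],[0,0,0,0.1,0,0,0],[0,0,0,0,0,0,0]]
  ]
}}

```text
time_s: 30.22
eef_pos: [479.9, 83.2, 171.4]
ee_rot: [-0.0, 0.996, -0.085, -0.0]
force: [0.9, 0.2, -0.9]
grip_width: 0.388
grip_force: 30.1
```

Run:
```python
from h import *
plan(*smp(-80,3),172,YAW); ang(14)
```

```text
t 30.23 pos [479.9  83.2 171.4] head -0.17 tilt [-0.0007  0.0001] F [ 0.9  0.2 -0.9] | turn -0.01 shift [ 0.013 -0.002 -0.011]
err deg [-0.89 -0.88 -0.89 -0.91 -0.89 -0.89 -0.91 -0.91 -0.89 -0.89 -0.89 -0.89
 -0.91 -0.89] n 5 t [30.22 30.28 30.32 30.38 30.42 30.48 30.52 30.58 30.62 30.68 30.72 30.78
 30.82 30.88]
```

Clean entry, and the carousel is still. Release.

{"op": "arm_command", "data": {
  "steps": [
    [[0.55,0,0,0,0,0,0],[0.6,0,0,0,0,0,0],[0.6,0,0,0,0,0,0],[0.6,0,0,0,0,0,0],[0.6,0,0,-0.5,0,0,0],[0.6,0,0,-0.5,0,0,0],[0.6,0,0,0,0,0,0]]
  ]
}}

```text
time_s: 31.8
eef_pos: [480.7, 83.2, 223.1]
ee_rot: [-0.0, 0.996, -0.085, 0.002]
force: [-0.7, -0.3, -0.9]
grip_width: 0.596
grip_force: 0.0
```

Run:
```python
from h import *
plan(*smp(-21,0),190,YAW); ang(6); sd=snap("side","side13")
cv2.imwrite("pics/c9.png",cv2.resize(sd[130:270,210:370,::-1],None,fx=4,fy=4,interpolation=cv2.INTER_CUBIC))
```

```text
t 31.8 pos [480.7  83.2 223.1] head -0.17 tilt [ 0.0033 -0.0002] F [-0.7 -0.3 -0.9] | turn -0.01 shift [1.177 0.06  0.662]
err deg [-0.94 -0.92 -0.94 -0.94 -0.94 -0.94] n 5 t [31.8  31.85 31.9  31.95 32.   32.05]
```

View pics/c9.png

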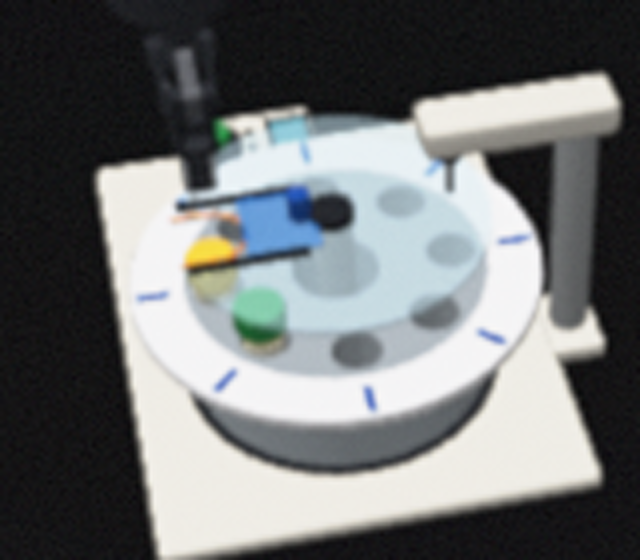

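Both tubes are home: yellow under the notch, green one pocket on, carousel still. Now I grip the knob to shut the shutter.

{"op": "arm_command", "data": {
  "steps": [
    [[0.45,0.6,0.03,0,0,0,0.01],[0.45,0.58,0,0,0,0,0],[0.45,0,0,0.3,0,0,0],[0.45,0,0,0.4,0,0,0],[0.45,0,0,0.3,0,0,0],[0.45,0,0,0.06,0,0,0],[0.45,0,0,0,0,0,0]]
  ],
  "squeeze": 20
}}

```text
time_s: 33.02
eef_pos: [537.9, 71.8, 169.1]
ee_rot: [0.0, 0.996, -0.085, 0.0]
force: [0.7, 0.7, 1.1]
grip_width: 0.449
grip_force: 0.0
```

Run:
```python
from h import *
plan(*smp(-21,1),170,YAW)
```

```text
t 33.02 pos [537.9  71.8 169.1] head -0.171 tilt [ 0.0003 -0.    ] F [0.7 0.7 1.1] | turn -0.02 shift [ 0.01   0.006 -0.019]
```

{"op": "arm_command", "data": {
  "steps": [
    [[0,0,0,0,0,0,0],[0,0,0,0,0,0,0],[0,0,0,0,0,0,0],[0,0,0,0,0,0,0]]
  ]
}}

```text
time_s: 33.52
eef_pos: [538.3, 72.4, 169.6]
ee_rot: [-0.001, 0.996, -0.085, 0.001]
force: [1.0, 5.8, 2.9]
grip_width: 0.173
grip_force: 20.5
```

Run:
```python
from h import *
plan(*smp(-67,1),170,YAW); s=sense(); print(s["grip_width"]*85,s["grip_force"],s["wrist_torque"])
```

```text
t 33.52 pos [538.3  72.4 169.6] head -0.171 tilt [0.0019 0.0012] F [1.  5.8 2.9] | turn -0.02 shift [-0.915  0.02  -0.009]
14.720326245461486 20.483441948890686 [ 0.85517478 -0.10164175  0.04897393]
```

{"op": "arm_command", "data": {
  "steps": [
    [[0,0,-0.02,0,0,0,0],[0,-0.1,0,0,0,0,0],[0,-0.2,0,0,0,0,0],[0,-0.2,0,0,0,0,0],[0,-0.2,0,0,0,0,0],[0,-0.15,0,0,0,0,0],[0,-0.05,0,0,0,0,0],[0,0,0,0,0,0,0]]
  ]
}}

```text
time_s: 34.52
eef_pos: [493.7, 80.4, 169.5]
ee_rot: [-0.0, 0.996, -0.086, 0.001]
force: [-0.8, 2.1, 7.1]
grip_width: 0.178
grip_force: 20.8
```

Run:
```python
from h import *
plan(*smp(-67,1),170,YAW); s=sense(); print(s["grip_width"]*85,s["grip_force"])
```

```text
t 34.52 pos [493.7  80.4 169.5] head -0.171 tilt [ 0.0011 -0.    ] F [-0.8  2.1  7.1] | turn -0.02 shift [-0.009  0.029 -0.011]
15.163487798812215 20.808897614479065
```

Travelled about 45 mm. I press a little further until I feel the stop.

{"op": "arm_command", "data": {
  "steps": [
    [[0,-0.04,0,0,0,0,0],[0,-0.03,0,0,0,0,0],[0,0,0,0,0,0,0]]
  ]
}}

```text
time_s: 34.9
eef_pos: [492.7, 80.6, 169.6]
ee_rot: [-0.0, 0.996, -0.086, 0.004]
force: [12.8, 0.3, -1.8]
grip_width: 0.173
grip_force: 20.1
```

Run:
```python
from h import *
plan(*smp(-67,1),170,YAW)
```

```text
t 34.9 pos [492.7  80.6 169.6] head -0.172 tilt [ 0.0077 -0.0005] F [12.8  0.3 -1.8] | turn -0.02 shift [ 0.012  0.029 -0.008]
```

{"op": "arm_command", "data": {
  "steps": [
    [[0.45,0.02,0,0,0,0,0],[0.45,0,0,0,0,0,0],[0.45,0,0,0,0,0,0],[0.45,0,0,-0.5,0,0,0],[0.45,0,0,-0.5,0,0,0],[0,0.1,-0.7,0,0,0,0],[0,0.1,-0.9,0,0,0,0],[0,0,-0.9,0,0,0,0]]
  ]
}}

```text
time_s: 35.9
eef_pos: [522.6, 203.5, 218.7]
ee_rot: [0.0, 0.996, -0.086, -0.0]
force: [1.2, -0.6, -0.3]
grip_width: 0.002
grip_force: 0.0
```

{"op": "arm_command", "data": {
  "steps": [
    [[0,0,-0.9,0,0,0,0],[0,0,-0.46,0,0,0,0],[0,0,0,0,0,0,0]]
  ]
}}

```text
time_s: 36.28
eef_pos: [533.6, 270.4, 218.2]
ee_rot: [0.0, 0.996, -0.084, -0.0]
force: [-0.7, -0.4, -0.2]
grip_width: -0.0
grip_force: 0.0
```

Run:
```python
from h import *
plan(535.5,269.2,94,YAW); ang(4); sd=snap("side","side14"); im=snap("top","top14")
for q,s in blobs(sd,(105,100,60),(130,255,255),50)+blobs(sd,(60,120,40),(85,255,255),10): print(q,s)
a=cv2.resize(im[170:310,155:320,::-1],(495,420),interpolation=cv2.INTER_CUBIC); b=cv2.resize(sd[130:270,210:310,::-1],(300,420),interpolation=cv2.INTER_CUBIC)
cv2.imwrite("pics/c10.png",np.hstack([a,b]))
```

```text
t 36.27 pos [533.6 270.4 218.2] head -0.169 tilt [-0.0009 -0.0003] F [-0.7 -0.4 -0.2] | turn -0.01 shift [0.041 0.017 2.485]
err deg [-0.98 -0.98 -0.99 -0.98] n 7 t [36.28 36.33 36.38 36.42]
(np.float64(262.1), np.float64(188.0)) (np.int32(253), np.int32(179), np.int32(20), np.int32(18), np.int32(284))
(np.float64(318.4), np.float64(441.0)) (np.int32(272), np.int32(396), np.int32(95), np.int32(84), np.int32(2709))
(np.float64(262.7), np.float64(163.2)) (np.int32(259), np.int32(159), np.int32(9), np.int32(9), np.int32(47))
(np.float64(273.1), np.float64(212.4)) (np.int32(269), np.int32(210), np.int32(10), np.int32(5), np.int32(23))
```

View pics/c10.png

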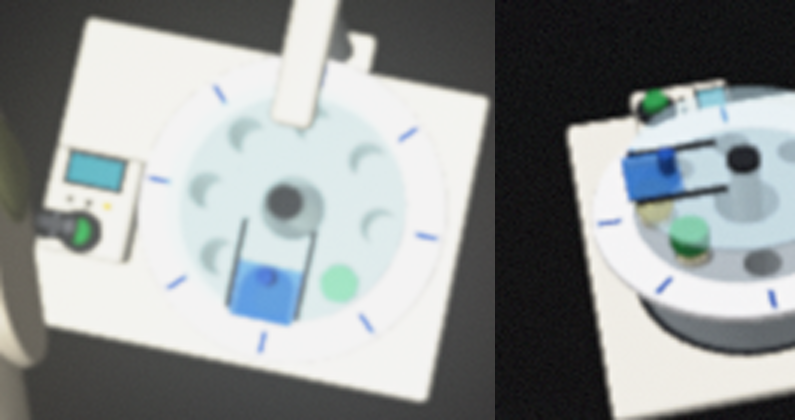

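The shutter covers the notch and the carousel is still. The fingertip is above the green key, so I press it.

{"op": "arm_command", "data": {
  "steps": [
    [[0,0.04,0.02,0.8,0,0,0],[0,0,0,0.8,0,0,0],[0,0,0,0.7,0,0,0],[0,0,0,0.2,0,0,0],[0,0,0,0.06,0,0,0],[0,0,0,0.04,0,0,0],[0,0,0,0.04,0,0,0],[0,0,0,0,0,0,0]]
  ]
}}

```text
time_s: 37.58
eef_pos: [536.5, 268.1, 87.7]
ee_rot: [-0.0, 0.996, -0.085, 0.001]
force: [2.4, -0.4, 3.0]
grip_width: -0.003
grip_force: 1.4
```

Run:
```python
from h import *
plan(535.5,269.2,84,YAW)
im=cv2.imread("pics/top14.png")[:,:,::-1].copy()
for q,s in blobs(im[:,200:300].copy(),(110,150,60),(130,255,235),6): k=onz("top",q[0]+200,q[1],170); print(q,s[4],np.linalg.norm(k[:2]-HUB))
```

```text
t 37.58 pos [536.5 268.1  87.7] head -0.171 tilt [0.0022 0.0005] F [ 2.4 -0.4  3. ] | turn -0.02 shift [-0.023 -0.018  0.073]
(np.float64(42.8), np.float64(261.5)) 13 66.6136006644283
```

Knob radius is 66.6 mm against 67 when shut, so the shutter is fully shut. I press on until the key bottoms.

{"op": "arm_command", "data": {
  "steps": [
    [[0,0,0,0.04,0,0,0],[0,0,0,0.04,0,0,0],[0,0,0,0.03,0,0,0],[0,0,0,0.02,0,0,0],[0,0,0,0,0,0,0],[0,0,0,0,0,0,0]]
  ]
}}

```text
time_s: 38.33
eef_pos: [536.6, 268.1, 83.7]
ee_rot: [-0.0, 0.996, -0.085, 0.002]
force: [-7.4, -4.5, 27.9]
grip_width: 0.0
grip_force: 14.0
```

Run:
```python
from h import *
plan(535.5,269.2,84,YAW)
```

```text
t 38.33 pos [536.6 268.1  83.7] head -0.171 tilt [0.0032 0.0004] F [-7.4 -4.5 27.9] | turn -0.02 shift [-0.026 -0.017 -0.006]
```

The key is bottomed, at 28 N and 83.7 mm. I retreat and check.

{"op": "arm_command", "data": {
  "steps": [
    [[0,0,0,-0.1,0,0,0],[0,0,0,-0.4,0,0,0],[0,0,0,-0.8,0,0,0],[0,0,0,-0.8,0,0,0],[0,0,0,-0.8,0,0,0],[0,0,0,0,0,0,0],[0,0,0,0,0,0,0]]
  ]
}}

```text
time_s: 39.2
eef_pos: [535.2, 267.9, 223.9]
ee_rot: [0.0, 0.996, -0.085, -0.001]
force: [-0.3, -0.0, -1.2]
grip_width: -0.001
grip_force: 0.0
```

Run:
```python
from h import *
plan(535.5,269.2,220,YAW); T,A=ang(4)
im=snap("top","top15")
for q,s in blobs(im[:,200:300].copy(),(110,150,60),(130,255,235),6): k=onz("top",q[0]+200,q[1],170); print(np.linalg.norm(k[:2]-HUB))
if np.ptp(A)<0.15: print(finish_job())
```

```text
t 39.2 pos [535.2 267.9 223.9] head -0.171 tilt [-0.0025 -0.0006] F [-0.3 -0.  -1.2] | turn -0.02 shift [ 0.001 -0.027  0.079]
err deg [-0.99 -0.98 -0.99 -0.98] n 7 t [39.2  39.25 39.3  39.35]
66.86445105755384
the job is handed in; nothing more can be done
None
```

The job is handed in: the green and yellow tubes, the only two present, stand in separate pockets, the carousel is at rest, the shutter is fully shut and the start key was pressed down to its stop last, at about 39 s.

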